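# Clamp a solder carrier square in the bench frame

### The job

The black solder carrier with the green circuit board lies askew on the white base plate of the clamping frame. With the fingertips, push it along the plate until it sits square against the aluminium back rail and against the red end stop, and push the blue sliding jaw up against its other end so that no gap is left. Push gently and grip nothing: do not lift or tip the carrier, do not touch the circuit board or its parts, and leave the spray can, the tip cleaner and the solder spool where they stand.

Things in the scene. Friction and masses are not known exactly. Their poses are not given: they have to be found in the camera images.
- frame: Clamping frame fixed to the bench. White base plate 8 mm thick; origin on the bench (z = 0), x away from the robot towards the back rail, y along the rail towards the end stop, z up. Plate top at z = 8 mm, spanning x -130..+120, y -230..+230 mm. The carrier, when home, has its centre at x = +25, y = +90 mm and its axes along the frame's.
- rail_face (a point): Foot of the near face of the back rail, at plate height, midway along it (frame x = +80, y = 0 mm); axes as the frame. The rail is an aluminium profile 20 mm wide (x) and 20 mm high, 450 mm long along y.
- stop_face (a point): Foot of the end stop's face that the carrier's end meets (frame x = +25, y = +170 mm), at plate height; axes as the frame. The stop is a red metal bar along x, -30..+80 mm, 20 mm wide (y) and 16 mm high. Over its corner with the rail lies a steel bracket, frame x 65..105, y 165..205 mm, from 20 to 27 mm above the plate.
- carrier: Loose black solder carrier, 0.4 to 0.8 kg, 110 mm (x) x 160 mm (y); rim 13 mm wide and 12 mm high with four grey hold-down tabs to 16 mm; straight, vertical outer sides. Slides flat on the plate. Origin: centre of its underside; x, y along its short and long sides. It starts within 0.25 rad of the frame's axes, clear of rail, stop and jaw.
- board: Green circuit board 82 x 132 mm fixed in the carrier, same origin and axes as the carrier; board surface 10 mm and its tallest parts 24 mm above the carrier's underside. It lies at least 14 mm inside the carrier's outer sides. Not to be touched.
- jaw (a joint): Position of the blue sliding jaw along the back rail (m): 0 is fully open, grows towards the end stop (frame's +y), travel 0.25. The jaw's face is at frame y = -0.190 + value; with the carrier home against the end stop the jaw meets it at value 0.200. It starts at 0 to 0.045. It needs about 2 N to slide and stays where it is left.
- jaw_push (a point): Middle of the outer (-y) face of the jaw's bar, the place to push, at frame x = +25 mm, 9 mm above the plate; axes as the frame. The bar spans frame x -29..+79 mm, is 16 mm wide (y) and reaches 1.5 to 16 mm above the plate. On the rail (x 73..108 mm) it ends in a saddle 40 mm wide (y) with a black knob 26 mm across, top 46.5 mm above the plate.
- can: Bystander: blue and white spray can, 52 mm across, 146 mm high, origin at the centre of its underside.
- cleaner: Bystander: brass soldering-tip cleaner pot, 72 mm across, 60 mm high, origin at the centre of its underside.
- spool: Bystander: green solder spool standing on its flange, 60 mm across, 42 mm high, origin at the centre of its underside.
Mind the look-alikes: they are no part of the job. Of the things like the carrier, leave any that is pink or yellow; of the rest the smaller one is meant.

How it is judged:
At the end, for the whole second after the job is handed in: The carrier lies flat on the base plate, within 3.5 mm of touching both the back rail and the end stop, square to the rail within 0.03 rad, at rest, and the jaw is within 3.5 mm of its closed position against the carrier (x of carrier in the frame of frame between 0.0215 and 0.028 m and y of carrier in the frame of frame between 0.0865 and 0.093 m and angle between the x axis of carrier and the x axis of frame, either way round below 0.03 rad and z of carrier in the frame of frame between 0.006 and 0.0105 m and angle between carrier's own z axis and vertical below 0.03 rad and value of joint jaw between 0.1965 and 0.2035 m and linear speed of carrier below 0.01 m/s).
It fails at once if the carrier or the jaw is gripped or forced (over 38 N from the fingers) (contact force between the fingers and carrier above 38 N or contact force between the fingers and jaw above 38 N).
It fails at once if the carrier is lifted or tipped (z of carrier in the frame of frame above 0.016 m or angle between carrier's own z axis and vertical above 0.1 rad).
It fails at once if the circuit board or its parts are touched (contact force between any of the fingers, the arm and board above 0.5 N).
It fails at once if a bystander is moved more than 10 mm or knocked over (distance of any of can, cleaner, spool from where it was at the start of the episode above 0.01 m or angle between any of can, cleaner, spool's own z axis and vertical above 0.3 rad).
It also fails if it takes over 64 s, if anything falls off the work surface, if the arm or the gripper's body presses on something with over 40 N, if the wrist force passes 120 N, or if a joint passes its speed limit or range.

### The arm

A 6-joint arm with a two-finger parallel gripper is mounted at the origin on the work surface. World frame = base frame: x ahead of the robot, y to its left, z up, the work surface at z = 0. Lengths are in m, angles in rad, forces in N, time in s.
With the tool pointing down it reaches from about 0.375 to 0.925 m from the base axis. Payload 5.7 kg.
Tool frame: the origin (TCP) lies between the finger pads; the fingertips stand 25 mm ahead of it and the grasp point (between the pads) lies 6 mm ahead of it; z points along the fingers, y is the line along which they close (so a half turn about z gives the same grasp; the last joint's range is limited). The gripper opens to 85 mm and grips with 20 to 120 N. Pads are 22 mm wide; open, the fingers measure 114 mm over their backs; the gripper's body (76 mm by 85 mm) begins 54 mm behind the grasp point. The pads swing forward as they close: fully open they stand 13 mm farther back than shut.
Start: joints at [-0.115, 0.359, 1.51, -0, 1.272, -0.115], TCP at [0.6, -0, 0.256] pointing down, gripper open.
Joint ranges: [-2.97, 2.97], [-1.01, 2.36], [0.21, 2.38], [-0.96, 4.11], [0.2, 2.71], [-2.98, 2.98]. Speed limits (rad/s): [2.39, 2.39, 3.14, 3.14, 3.14, 3.14].

### API

Orientations are given as a unit quaternion [w, x, y, z].
In Python, from workcell import sense, imaging, job_done, finder gives the robot as it stands. The module is installed in compiled form; this text tells all that it offers.
- The arm moves only by the tool send_rows, never from a script. Its argument "rows" is a list of rows, each a list of 2 entries, a list of its own where there are three numbers: the shift along the tool's x, y, z in mm, then the turn, a rotation vector about the tool's x, y, z in degrees. In form: [[[x, y, z], [wx, wy, wz]], ...]. A call has 1 to 12 rows; each row shifts and turns the commanded pose from where the row before left it, along the tool's axes as they then stand; what a row does not reach is not made up. A row lasts 1/8 s, in which the tool goes at most 62.5 mm and 10.7 degrees, less where a joint would pass 70% of its speed; a pose out of reach is approached as far as the arm can. A call with a gripper value outside its range is refused whole. "jaw" is the closure, from 0 (fully open) to 1 (shut), set as the call begins (left out, the last holds). The fingers move at their own pace and stop on an object; the grip force is fixed at half the most. Time passes only in rows, so rows that do not move let the fingers close. It gives the time, the measured TCP pose, the force, the opening and the grip force at its end, in the units of the state.
- sense(): the state, without advancing time (a new reading comes with each control period).
- imaging.grab_frame(name): name is "scene" or "side" or "wrist"; returns a dict with "pixels" (400x640x3 uint8, red, green, blue), "fx", "fy", "cx", "cy" (pixels), "extrinsics" (4x4, takes a point from world to camera coordinates); the wrist camera has in their place "T_tool_cam" (4x4, takes a point from camera to tool coordinates, whose origin is the TCP and whose axes are the flange's). Camera axes: x right, y down, z forward; pixel columns grow to the right and rows downward; lengths in m; the calibration is good to about 2 mm. A picture is of the moment at which its call begins: read the wrist's pose just before it. There is no depth.
- job_done(): hands the job in; it is judged then, once.
Trained networks look in the newest picture that a camera, given by its name, has taken for a name from the list of things; names that differ only in an ending like _2 or _b are one class to them, and where a whole thing is asked for, a point or a joint stands for the part that bears it (a point fixed in the world has none). Each returns a list of dicts, best first, with "score" (0 to 1); they miss things now and then, are a little off and sometimes report something else, mostly with a low value. They report only what shows in the picture. A call takes as long as a camera call. They do not tell look-alikes from the thing itself.
- finder.look_for(camera, name): "rect" ([centre column, centre row, width, height] in pixels, round what is visible of it).
- finder.outline_of(camera, name): "pixels" (400x640 bool, what is visible of it) and "rect" ([centre column, centre row, width, height] in pixels, round what is visible of it).
The state is a dict: "time": time; "joint_positions": joint angles; "joint_velocities": joint speeds; "joint_efforts": joint torques, N m; "position": TCP position; "eef_rot": TCP orientation; "force": force on the tool from outside, world axes, zero at the start; "wrist_torque": the same for the moment, N m; "gripper_width": finger opening in m; "grasp_force": force on a finger pad.
Only numpy, scipy, OpenCV 4.12 (cv2) and the standard library are available. Lean on these libraries where they do the work, as an engineer would, in place of code of your own. Each camera call takes 0.05 s, during which the arm holds its last target. There are 200 camera calls.

## Working session

There is one attempt and no reset: what is moved stays moved. The work goes in short steps, Python scripts to look and compute and a tool call to move; the robot and the scene stay as the last step left them, time stands still between calls to the robot, and variables do not carry over. Pictures are saved under pics/ and viewed, at most 10 in all, crops included, and the job is handed in when it is done.

Besides the shell and the picture viewer there is one more tool, called after "Request:" as name(argument=value, ...) on one line, values as JSON. send_rows: Moves the arm, as the interface text tells. Its arguments: {"type":"object","properties":{"rows":{"type":"array"},"jaw":{"type":"number"}},"required":["rows"]}

```bash
mkdir -p pics
python3 - <<'E'
from workcell import sense, imaging, finder
import cv2, numpy as np
s=sense(); print(s['time'],s['position'],s['eef_rot'],s['gripper_width'])
for c in ['scene','side']:
    f=imaging.grab_frame(c); cv2.imwrite(f'pics/{c}0.png',f['pixels'][:,:,::-1])
    print(c,f['fx'],f['fy'],f['cx'],f['cy'],np.round(f['extrinsics'],4).tolist())
    for n in ['frame','carrier','board','jaw','can','cleaner','spool']:
        print(n,[(round(d['score'],2),np.round(d['rect']).tolist()) for d in finder.look_for(c,n)])
E
```

```text
0.0 [5.99361607e-01 7.20393669e-05 2.55448388e-01] [-7.20586036e-04  7.07093531e-01  7.07119430e-01 -5.75708051e-04] 0.08527777915407256
scene 403.8074840225447 403.8074840225447 322.3883088934694 200.38963232468464 [[0.1371, 0.9906, 0.0035, -0.1363], [0.726, -0.0981, -0.6807, -0.3312], [-0.6739, 0.0958, -0.7326, 1.4852], [0.0, 0.0, 0.0, 1.0]]
frame [(0.97, [285.0, 244.0, 195.0, 111.0])]
carrier [(0.9, [398.0, 152.0, 52.0, 39.0]), (0.88, [482.0, 209.0, 83.0, 54.0]), (0.87, [190.0, 165.0, 83.0, 44.0]), (0.6, [293.0, 229.0, 68.0, 51.0])]
board [(0.8, [395.0, 152.0, 48.0, 31.0]), (0.78, [188.0, 161.0, 66.0, 32.0]), (0.66, [482.0, 208.0, 68.0, 44.0]), (0.58, [293.0, 227.0, 55.0, 44.0])]
jaw [(0.64, [220.0, 264.0, 24.0, 47.0])]
can [(0.59, [128.0, 256.0, 39.0, 50.0])]
cleaner []
spool [(0.66, [217.0, 266.0, 18.0, 46.0])]
side 476.63261480219415 476.63261480219415 316.30162941132994 191.65443355601846 [[0.6822, -0.7312, -0.001, -0.3356], [-0.5631, -0.5245, -0.6385, 0.3548], [0.4664, 0.4361, -0.7696, 1.3456], [0.0, 0.0, 0.0, 1.0]]
frame [(0.77, [349.0, 210.0, 154.0, 114.0])]
carrier [(0.81, [334.0, 204.0, 56.0, 40.0]), (0.71, [346.0, 328.0, 91.0, 91.0]), (0.61, [203.0, 197.0, 39.0, 43.0]), (0.61, [230.0, 133.0, 55.0, 45.0])]
board [(0.83, [204.0, 191.0, 35.0, 30.0]), (0.83, [232.0, 128.0, 43.0, 34.0]), (0.71, [343.0, 326.0, 68.0, 70.0]), (0.59, [332.0, 204.0, 42.0, 31.0])]
jaw [(0.58, [402.0, 215.0, 26.0, 39.0])]
can [(0.93, [454.0, 249.0, 30.0, 40.0])]
cleaner [(0.83, [274.0, 152.0, 24.0, 20.0])]
spool [(0.7, [397.0, 179.0, 14.0, 14.0])]
```

View pics/scene0.png

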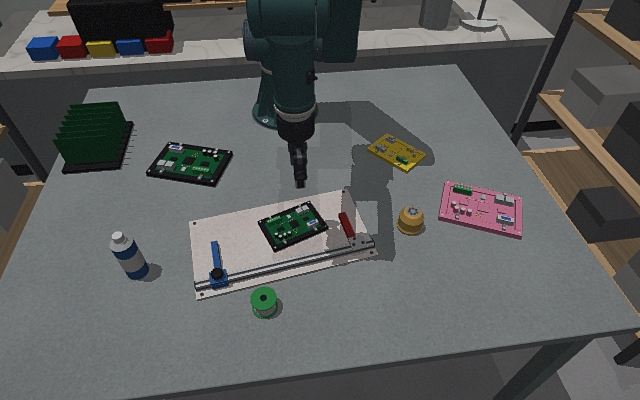

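View pics/side0.png

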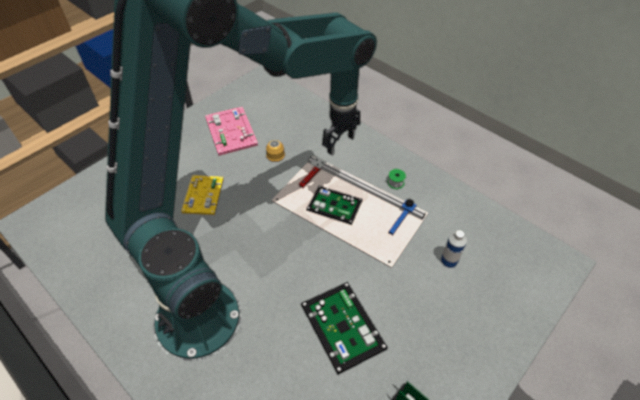

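On the scene picture the green-board candidates are (293,227), which lies on the plate, and (190,163), which is larger and off the frame. Yellow (397,152) and pink (482,208) are ruled out. The one meant is at (293,227). I'll confirm it in a crop and take a wrist view.

```bash
cat > h.py <<'E'
import cv2, numpy as np
from scipy.spatial.transform import Rotation as R
from workcell import sense, imaging, finder
def cam(name):
    s=sense(); f=imaging.grab_frame(name)
    K=np.array([[f['fx'],0,f['cx']],[0,f['fy'],f['cy']],[0,0,1]])
    if name=='wrist':
        w,x,y,z=s['eef_rot']; T=np.eye(4); T[:3,:3]=R.from_quat([x,y,z,w]).as_matrix(); T[:3,3]=s['position']
        E=np.linalg.inv(T@f['T_tool_cam'])
    else: E=f['extrinsics']
    return f['pixels'],K,np.array(E)
def ray(K,E,uv,z):
    uv=np.atleast_2d(uv).astype(float); d=np.c_[uv,np.ones(len(uv))]@np.linalg.inv(K).T@E[:3,:3]
    c=-E[:3,:3].T@E[:3,3]; return c+d*((z-c[2])/d[:,2])[:,None]
def proj(K,E,P):
    q=(np.atleast_2d(P)@E[:3,:3].T+E[:3,3])@K.T; return q[:,:2]/q[:,2:]
E
python3 - <<'E'
from h import *
p,K,E=cam('scene')
print(ray(K,E,[(193,222),(345,190),(377,245),(200,298)],.008).round(3))
print('carrier',ray(K,E,[(259,223),(306,203),(328,229),(282,250)],.02).round(3))
q,Kw,Ew=cam('wrist'); cv2.imwrite('pics/w0.png',q[:,:,::-1])
print(sense()['position'], np.linalg.inv(Ew).round(3), Kw)
print([(d['score'],d['rect']) for d in finder.look_for('wrist','carrier')])
c=cv2.resize(p[170:310,170:400],(800,487),interpolation=cv2.INTER_CUBIC)
cv2.imwrite('pics/crop0.png',c[:,:,::-1])
E
```

```text
[[ 0.506 -0.292  0.008]
 [ 0.441  0.144  0.008]
 [ 0.651  0.192  0.008]
 [ 0.746 -0.257  0.008]]
carrier [[ 0.544 -0.111  0.02 ]
 [ 0.488  0.023  0.02 ]
 [ 0.59   0.071  0.02 ]
 [ 0.642 -0.056  0.02 ]]
[ 5.99974142e-01 -1.04902914e-05  2.56291919e-01] [[ 1.     0.    -0.     0.6  ]
 [ 0.    -0.952 -0.305  0.079]
 [-0.     0.305 -0.952  0.373]
 [ 0.     0.     0.     1.   ]] [[296.92503304   0.         319.17388539]
 [  0.         296.92503304 202.0183308 ]
 [  0.           0.           1.        ]]
[(0.6, [282.9, 184.5, 131.2, 144.7]), (0.55, [100.6, 347.9, 107.1, 102.4])]
```

View pics/crop0.png

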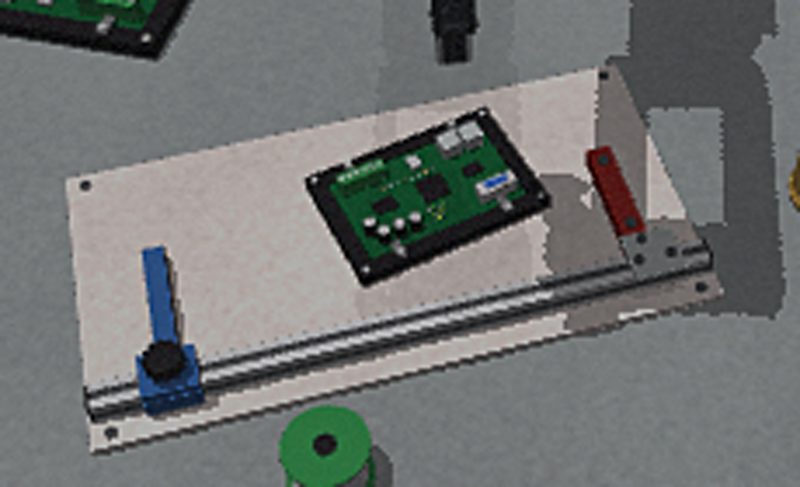

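View pics/w0.png

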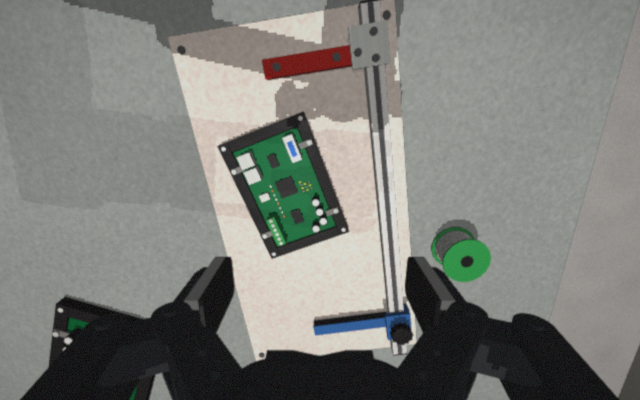

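The crop confirms the carrier on the plate, askew, with the jaw (left) near open. The wrist view shows carrier corners at (219,148), (301,113), (348,232), (273,257); the stop at (308,62); the jaw at (360,325).

Run:
```python
from h import *
from scipy.optimize import least_squares
_,K,E=cam('scene'); q,Kw,Ew=cam('wrist')
def fit(obj,obs,x0):
    def P(x):
        c,s=np.cos(x[2]),np.sin(x[2]); o=np.array(obj)
        return np.c_[x[0]+c*o[:,0]-s*o[:,1], x[1]+s*o[:,0]+c*o[:,1], o[:,2]]
    def r(x):
        p=P(x); return np.concatenate([proj(*(dict(s=(K,E),w=(Kw,Ew))[c]),p[i])[0]-uv for i,(c,uv) in enumerate(obs)])
    s=least_squares(r,x0); return s.x, r(s.x).reshape(-1,2).round(1).tolist()
f,r=fit([(-.13,-.23,.008),(-.13,.23,.008),(.12,.23,.008),(.12,-.23,.008)],
 [('s',(189.3,221.7)),('s',(343.9,189)),('s',(377.6,254.2)),('s',(196.2,300.2))],[.6,0,.2]); print('frame scene',f,r)
# wrist: near +y corner, stop top face (near end inner/outer corners), rail near foot
f2,r=fit([(-.13,.23,.008),(-.03,.17,.024),(-.03,.19,.024)],
 [('w',(170,37)),('w',(266,80)),('w',(263,61))],f); print('frame wrist',f2,r)
C=[(-.055,.08,.02),(.055,.08,.02),(.055,-.08,.02),(-.055,-.08,.02)]
c,r=fit(C,[('w',u) for u in [(219,148),(301,113),(348,232),(273,257)]],[.58,-.03,.3]); print('car',c,r)
for n,ff in(('s',f),('w',f2)):
    R2=np.array([[np.cos(ff[2]),np.sin(ff[2])],[-np.sin(ff[2]),np.cos(ff[2])]])
    print('in frame',n,R2@(c[:2]-ff[:2]),c[2]-ff[2])
    jt=ray(Kw,Ew,[(314,333),(315,320),(388,325),(386,313)],.024)[:,:2]; print('jaw bar top',(R2@(jt-ff[:2]).T).T.round(4).tolist())
    st=ray(Kw,Ew,[(266,80),(348,68)],.024)[:,:2];print('stop',(R2@(st-ff[:2]).T).T.round(4).tolist())
    for nm,uv,z in(('spool',(461,261),.042),('can',None,0)):
        if uv: print(nm,(R2@(ray(Kw,Ew,[uv],z)[0,:2]-ff[:2])).round(3))
# jaw-aligned overlay
v=q[:,:,::-1].copy()
ff=f2
def draw(pts,x,col):
    c_,s_=np.cos(x[2]),np.sin(x[2]); o=np.array(pts)
    p=np.c_[x[0]+c_*o[:,0]-s_*o[:,1],x[1]+s_*o[:,0]+c_*o[:,1],o[:,2]]
    cv2.polylines(v,[proj(Kw,Ew,p).round().astype(int).reshape(-1,1,2)],False,col,1)
for x,col in((f,(0,255,255)),(f2,(255,0,255))):
    draw([(-.13,-.23,.008),(-.13,.23,.008),(.12,.23,.008)],x,col); draw([(.08,-.22,.028),(.08,.16,.028)],x,col); draw([(-.03,.17,.024),(.065,.17,.024)],x,col)
draw(C+C[:1],c,(0,0,255))
cv2.imwrite('pics/ov0.png',cv2.resize(v[0:360,140:480],None,fx=1.65,fy=1.65,interpolation=cv2.INTER_NEAREST))
```

```text
frame scene [ 0.59656327 -0.05820575  0.15706449] [[-1.5, 0.3], [2.1, -1.2], [0.2, -0.2], [-0.6, 0.2]]
frame wrist [ 0.59549748 -0.05810035  0.13705171] [[-1.0, -0.2], [0.8, 0.6], [0.2, -0.3]]
car [ 0.55902103 -0.02069187  0.37474519] [[-2.7, -0.7], [1.6, -1.4], [2.0, 0.3], [-0.9, 3.1]]
in frame s [-0.03121222  0.04292445] 0.21768069982304092
jaw bar top [[-0.0311, -0.1693], [-0.026, -0.1474], [0.0751, -0.172], [0.0741, -0.1513]]
stop [[-0.0283, 0.1716], [0.0615, 0.1695]]
spool [ 0.171 -0.074]
in frame w [-0.03102355  0.04204122] 0.23769347801270574
jaw bar top [[-0.0266, -0.1702], [-0.022, -0.1481], [0.0796, -0.1707], [0.0782, -0.15]]
stop [[-0.0307, 0.1707], [0.0591, 0.1705]]
spool [ 0.173 -0.071]
```

View pics/ov0.png

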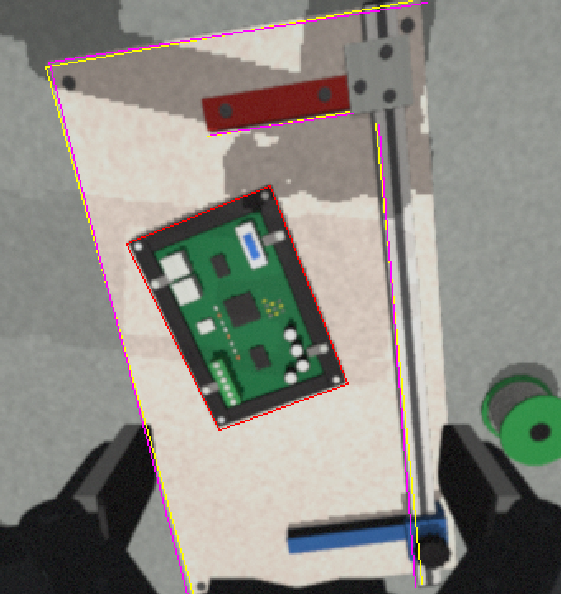

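Frame origin is ≈ (0.596, −0.058) m with yaw ≈ 0.15. The carrier in the frame is (−31, +42) mm, yaw +0.225, and the jaw value is ≈ 0.042. The overlay agrees with the picture.

Plan: open fingers span frame y and push along +x, which squares the carrier on the rail. Then closed fingers push the jaw along +y.

Request:
send_rows(rows=[[[0, 0, 0], [0, 0, 10.2]], [[0, 0, 0], [0, 0, 10.2]], [[0, 0, 0], [0, 0, 10.2]], [[0, 0, 0], [0, 0, 10.2]], [[0, 0, 0], [0, 0, 10.2]], [[0, 0, 0], [0, 0, 10.2]], [[0, 0, 0], [0, 0, 10.2]], [[0, 0, 0], [0, 0, 10]], [[0, 0, 0], [0, 0, 0]]], jaw=0)

```text
time: 2.17
position: [0.6, 0.0, 0.2563]
eef_rot: [-0.0, 0.997, 0.076, -0.0]
force: [0.3, 0.3, -0.3]
gripper_width: 0.085
grasp_force: 0.0
```

Request:
send_rows(rows=[[[-35, 4, 0], [0, 0, 0]], [[-35, 4, 0], [0, 0, 0]], [[-35, 4, 0], [0, 0, 0]], [[-35, 3, 0], [0, 0, 0]], [[0, 0, 40], [0, 0, 0]], [[0, 0, 40], [0, 0, 0]], [[0, 0, 40], [0, 0, 0]], [[0, 0, 40], [0, 0, 0]], [[0, 0, 0], [0, 0, 0]], [[0, 0, 0], [0, 0, 0]]])

```text
time: 3.42
position: [0.4646, -0.0359, 0.0973]
eef_rot: [0.0, 0.997, 0.076, 0.0]
force: [-0.1, -0.2, -0.1]
gripper_width: 0.0853
grasp_force: 0.0
```

Run:
```python
from h import *
q,K,E=cam('wrist'); s=sense(); print(s['time'],s['position'],s['eef_rot'],s['force'])
f=np.array([.596,-.058]);a=.15
R2=np.array([[np.cos(a),np.sin(a)],[-np.sin(a),np.cos(a)]]); print(R2@(s['position'][:2]-f))
cv2.imwrite('pics/w1.png',q[:,:,::-1])
```

```text
3.475 [ 0.46502211 -0.03603209  0.09770083] [3.76655424e-04 9.97133691e-01 7.56502345e-02 1.14154100e-03] [-0.73336484  0.4319349   0.73950899]
[-0.12622431  0.04129432]
```

View pics/w1.png

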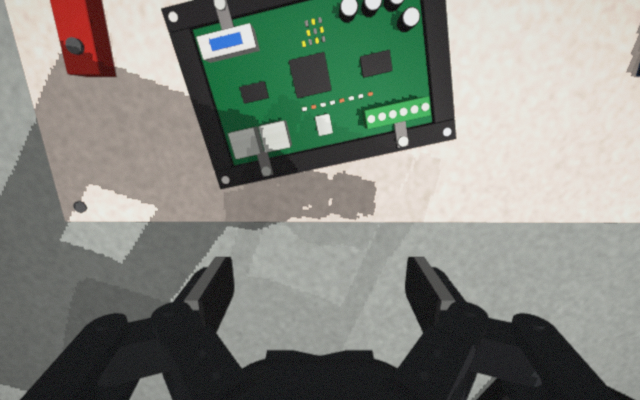

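The wrist view shows the carrier's nearest corner at (222,188), the plate edge level at row 222, and fingers clear of the carrier at (220,270) and (425,270). I'll work out where the open fingertips are from the picture.

Run:
```python
from h import *
f=imaging.grab_frame('wrist'); K=np.array([[f['fx'],0,f['cx']],[0,f['fy'],f['cy']],[0,0,1]])
E=np.linalg.inv(f['T_tool_cam'])
for d in (6,12,18,25):
  for x in (-11,11): print(d,x,proj(K,E,np.array([[x,42.5,d],[x,57,d]])/1000).round().tolist())
```

```text
6 -11 [[409.0, 300.0], [439.0, 300.0]]
6 11 [[413.0, 259.0], [445.0, 259.0]]
12 -11 [[405.0, 292.0], [434.0, 292.0]]
12 11 [[409.0, 253.0], [440.0, 253.0]]
18 -11 [[402.0, 286.0], [430.0, 286.0]]
18 11 [[406.0, 247.0], [435.0, 247.0]]
25 -11 [[399.0, 278.0], [425.0, 278.0]]
25 11 [[402.0, 241.0], [430.0, 241.0]]
```

Request:
send_rows(rows=[[[0, 0, 20], [0, 0, 0]], [[0, 0, 20], [0, 0, 0]], [[0, 0, 10], [0, 0, 0]], [[0, 0, 5], [0, 0, 0]], [[0, 0, 0], [0, 0, 0]], [[0, 0, 0], [0, 0, 0]]])

```text
time: 4.28
position: [0.4642, -0.0359, 0.0418]
eef_rot: [0.0, 0.997, 0.075, 0.0]
force: [0.3, -0.4, 0.4]
gripper_width: 0.0853
grasp_force: 0.0
```

Request:
send_rows(rows=[[[0, 0, 8], [0, 0, 0]], [[0, 0, 6], [0, 0, 0]], [[0, 0, 4], [0, 0, 0]], [[0, 0, 0], [0, 0, 0]], [[5, 0, 0], [0, 0, 0]], [[5, 0, 0], [0, 0, 0]], [[4, 0, 0], [0, 0, 0]], [[4, 0, 0], [0, 0, 0]], [[4, 0, 0], [0, 0, 0]], [[0, 0, 0], [0, 0, 0]]])

```text
time: 5.52
position: [0.4835, -0.0321, 0.023]
eef_rot: [-0.0, 0.997, 0.075, -0.002]
force: [-4.9, -0.4, 4.1]
gripper_width: 0.0855
grasp_force: 2.3
```

Request:
send_rows(rows=[[[4, 0, 0], [0, 0, 0]], [[4, 0, 0], [0, 0, 0]], [[4, 0, 0], [0, 0, 0]], [[4, 0, 0], [0, 0, 0]], [[4, 0, 0], [0, 0, 0]], [[4, 0, 0], [0, 0, 0]], [[0, 0, 0], [0, 0, 0]]])

```text
time: 6.4
position: [0.507, -0.028, 0.0228]
eef_rot: [-0.001, 0.997, 0.075, -0.002]
force: [-4.4, 1.7, 1.6]
gripper_width: 0.0856
grasp_force: 2.0
```

Run:
```python
from h import *
q,K,E=cam('wrist'); s=sense(); print(s['time'],s['position'],s['force'])
f=np.array([.596,-.058]);a=.15
R2=np.array([[np.cos(a),np.sin(a)],[-np.sin(a),np.cos(a)]]); print(R2@(s['position'][:2]-f))
p,K,E=cam('scene')
cv2.imwrite('pics/w2.png',np.vstack([cv2.resize(q,(480,300)),cv2.resize(p[180:310,180:388],(480,300))])[:,:,::-1])
```

```text
6.45 [ 0.50701947 -0.02808526  0.02276811] [-5.2607794   2.43677078  1.1774819 ]
[-0.08351098  0.04287591]
```

View pics/w2.png

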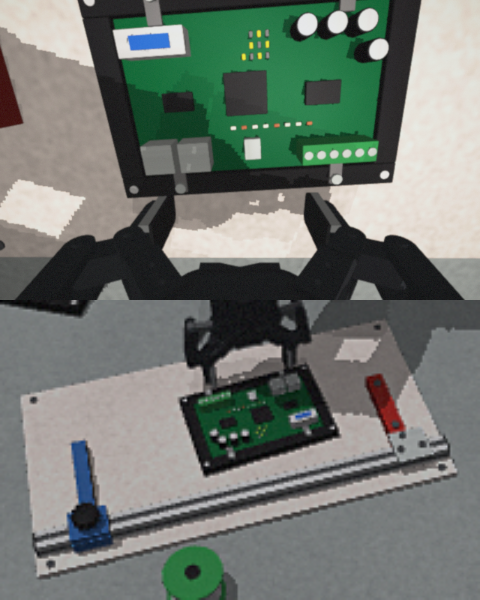

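The picture shows the carrier rotating towards square with the left finger in contact, at about 5 N. I'll continue.

Request:
send_rows(rows=[[[4, 0, 0], [0, 0, 0]], [[4, 0, 0], [0, 0, 0]], [[4, 0, 0], [0, 0, 0]], [[4, 0, 0], [0, 0, 0]], [[4, 0, 0], [0, 0, 0]], [[4, 0, 0], [0, 0, 0]], [[4, 0, 0], [0, 0, 0]], [[4, 0, 0], [0, 0, 0]], [[0, 0, 0], [0, 0, 0]]])

```text
time: 7.62
position: [0.5395, -0.0238, 0.0228]
eef_rot: [-0.0, 0.997, 0.075, -0.001]
force: [-4.2, 0.4, -1.4]
gripper_width: 0.0856
grasp_force: 1.9
```

Request:
send_rows(rows=[[[2, 0, 0], [0, 0, 0]], [[2, 0, 0], [0, 0, 0]], [[0, 0, 0], [0, 0, 0]]])

```text
time: 8.0
position: [0.5453, -0.0235, 0.0232]
eef_rot: [0.0, 0.997, 0.075, 0.0]
force: [-2.7, 0.5, -2.1]
gripper_width: 0.0855
grasp_force: 1.3
```

Request:
send_rows(rows=[[[1.5, 0, 0], [0, 0, 0]], [[0, 0, 0], [0, 0, 0]]])

```text
time: 8.25
position: [0.5465, -0.0233, 0.0232]
eef_rot: [0.0, 0.997, 0.075, 0.0]
force: [-2.2, 0.1, -1.7]
gripper_width: 0.0853
grasp_force: 1.5
```

Request:
send_rows(rows=[[[1.5, 0, 0], [0, 0, 0]], [[0, 0, 0], [0, 0, 0]]])

```text
time: 8.5
position: [0.5481, -0.023, 0.0233]
eef_rot: [0.0, 0.997, 0.075, 0.0]
force: [-2.4, -0.1, -2.4]
gripper_width: 0.0851
grasp_force: 1.6
```

Request:
send_rows(rows=[[[1, 0, 0], [0, 0, 0]], [[0, 0, 0], [0, 0, 0]]])

```text
time: 8.75
position: [0.5488, -0.0229, 0.0233]
eef_rot: [-0.0, 0.997, 0.075, -0.0]
force: [-4.0, -0.4, -1.7]
gripper_width: 0.0852
grasp_force: 1.9
```

Request:
send_rows(rows=[[[1, 0, 0], [0, 0, 0]], [[0, 0, 0], [0, 0, 0]]])

```text
time: 9.0
position: [0.5488, -0.0229, 0.0233]
eef_rot: [-0.0, 0.997, 0.075, -0.001]
force: [-6.5, -2.2, 0.8]
gripper_width: 0.0854
grasp_force: 3.2
```

Request:
send_rows(rows=[[[1, 0, 0], [0, 0, 0]], [[0, 0, 0], [0, 0, 0]]])

```text
time: 9.25
position: [0.5489, -0.0228, 0.0232]
eef_rot: [-0.0, 0.997, 0.075, -0.002]
force: [-9.3, -3.3, 4.5]
gripper_width: 0.0854
grasp_force: 4.3
```

Request:
send_rows(rows=[[[1, 0, 0], [0, 0, 0]], [[0, 0, 0], [0, 0, 0]]])

```text
time: 9.5
position: [0.549, -0.0228, 0.0232]
eef_rot: [-0.0, 0.997, 0.075, -0.003]
force: [-10.2, -4.7, 5.0]
gripper_width: 0.0853
grasp_force: 5.5
```

Seated against the rail at about 11 N. Now I back off, lift and locate the can before moving to the jaw.

Request:
send_rows(rows=[[[-6, 0, 0], [0, 0, 0]], [[-8, 0, 0], [0, 0, 0]], [[0, 0, -30], [0, 0, 0]], [[0, 0, -45], [0, 0, 0]], [[0, 0, -45], [0, 0, 0]], [[0, 0, 0], [0, 0, 0]]], jaw=0)

```text
time: 10.25
position: [0.5416, -0.0251, 0.1472]
eef_rot: [0.001, 0.997, 0.075, 0.005]
force: [0.2, -0.3, -0.5]
gripper_width: 0.0855
grasp_force: 0.0
```

Run:
```python
from h import *
f=np.array([.596,-.058]);a=.15
R2=np.array([[np.cos(a),np.sin(a)],[-np.sin(a),np.cos(a)]])
s=sense(); print(s['time'],R2@(s['position'][:2]-f),s['position'][2])
p,K,E=cam('scene'); print('can foot',[(d['score'],R2@(ray(K,E,[(d['rect'][0]+8,d['rect'][1]+d['rect'][3]/2-4)],0)[0,:2]-f)) for d in finder.look_for('scene','can')])
print('pt',R2@(ray(K,E,[(138,273)],0)[0,:2]-f))
q,K,E=cam('wrist')
cv2.imwrite('pics/w3.png',np.vstack([cv2.resize(q,(480,300)),cv2.resize(p[180:310,180:388],(480,300))])[:,:,::-1])
```

```text
10.25 [-0.0489145   0.04071334] 0.14723463953918034
can foot [(0.83, array([ 0.00610032, -0.36684548]))]
pt [-0.00069393 -0.36267495]
```

View pics/w3.png

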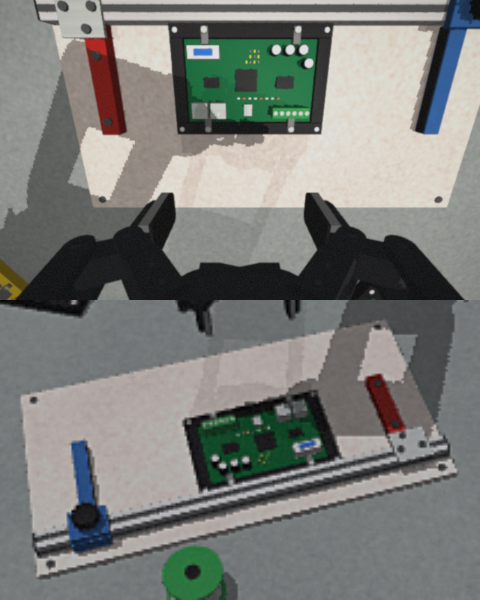

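The carrier is now flush and square on the rail (wrist view: rim (172..332, 25..133), jaw at (440,80)). The can stands at frame y ≈ −365, clear of the gripper. Next is the jaw.

Request:
send_rows(rows=[[[9, 31, 0], [0, 0, 0]], [[9, 31, 0], [0, 0, 0]], [[9, 31, 0], [0, 0, 0]], [[9, 31, 0], [0, 0, 0]], [[9, 31, 0], [0, 0, 0]], [[9, 31, 0], [0, 0, 0]], [[10, 30, 0], [0, 0, 0]], [[10, 30, 0], [0, 0, 0]], [[0, 0, 20], [0, 0, 0]], [[0, 0, 20], [0, 0, 0]], [[0, 0, 0], [0, 0, 0]], [[0, 0, 0], [0, 0, 0]]], jaw=1)

```text
time: 11.9
position: [0.6475, -0.2558, 0.1028]
eef_rot: [-0.0, 0.997, 0.075, -0.001]
force: [-0.9, -0.9, -0.2]
gripper_width: -0.0001
grasp_force: 0.0
```

Run:
```python
from h import *
f=np.array([.596,-.058]);a=.15
R2=np.array([[np.cos(a),np.sin(a)],[-np.sin(a),np.cos(a)]])
q,K,E=cam('wrist'); s=sense(); print(s['time'],R2@(s['position'][:2]-f),s['position'][2],s['gripper_width'])
cv2.imwrite('pics/w4.png',q[:,:,::-1])
```

```text
11.95 [ 0.0218179  -0.20367997] 0.10355408099786186 -0.0001535796918749039
```

View pics/w4.png

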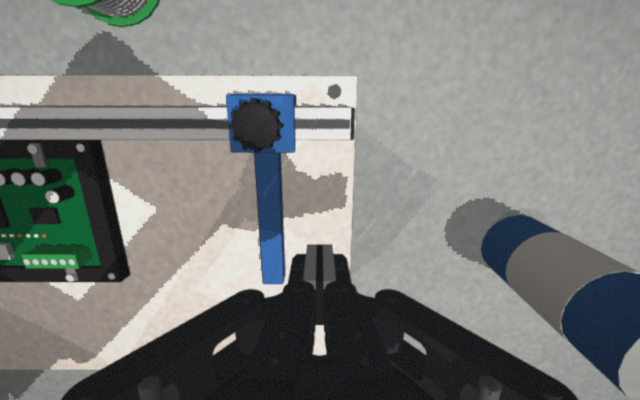

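Wrist view: jaw bar at (270,220), closed fingers to its outer side at (320,270), can clear at (490,240). Descend and push.

Request:
send_rows(rows=[[[0, 0, 25], [0, 0, 0]], [[0, 0, 20], [0, 0, 0]], [[0, 0, 12], [0, 0, 0]], [[3, 0, 6], [0, 0, 0]], [[0, 0, 0], [0, 0, 0]], [[0, -6, 0], [0, 0, 0]], [[0, -5, 0], [0, 0, 0]], [[0, -5, 0], [0, 0, 0]], [[0, -5, 0], [0, 0, 0]], [[0, -5, 0], [0, 0, 0]], [[0, 0, 0], [0, 0, 0]]])

```text
time: 13.32
position: [0.647, -0.2301, 0.0405]
eef_rot: [-0.0, 0.997, 0.075, 0.0]
force: [0.7, -0.7, 0.5]
gripper_width: -0.0002
grasp_force: 0.2
```

Request:
send_rows(rows=[[[0, -5, 0], [0, 0, 0]], [[0, -5, 0], [0, 0, 0]], [[0, -5, 0], [0, 0, 0]], [[0, -5, 0], [0, 0, 0]], [[0, -5, 0], [0, 0, 0]], [[0, -5, 0], [0, 0, 0]], [[0, 0, 0], [0, 0, 0]]])

```text
time: 14.2
position: [0.6423, -0.2001, 0.0402]
eef_rot: [-0.0, 0.997, 0.075, -0.0]
force: [0.6, -0.1, 0.4]
gripper_width: 0.0001
grasp_force: 0.3
```

Run:
```python
from h import *
q,K,E=cam('wrist'); p,_,_=cam('scene')
cv2.imwrite('pics/w5.png',np.vstack([cv2.resize(q,(480,300)),cv2.resize(p[180:310,180:388],(480,300))])[:,:,::-1])
```

```text
(no output)
```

View pics/w5.png

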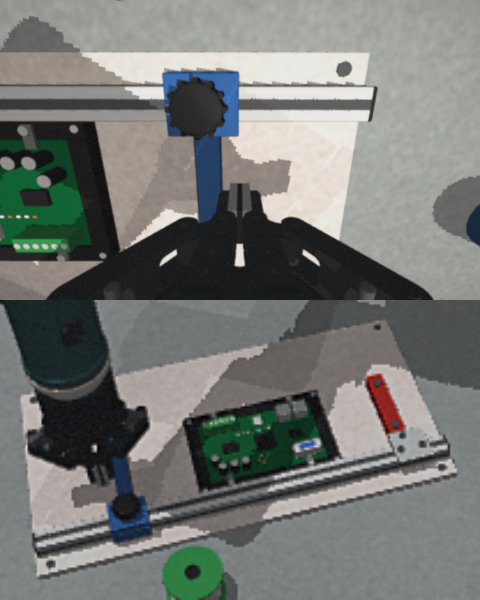

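The jaw is moving with the fingers (bar at (208,180) in the upper picture, fingertips at (238,200) on its outer face), with low force. Continue.

Request:
send_rows(rows=[[[0, -5, 0], [0, 0, 0]], [[0, -5, 0], [0, 0, 0]], [[0, -5, 0], [0, 0, 0]], [[0, -5, 0], [0, 0, 0]], [[0, -5, 0], [0, 0, 0]], [[0, -5, 0], [0, 0, 0]], [[0, -5, 0], [0, 0, 0]], [[0, -5, 0], [0, 0, 0]], [[0, -5, 0], [0, 0, 0]], [[0, -5, 0], [0, 0, 0]], [[0, -5, 0], [0, 0, 0]], [[0, -5, 0], [0, 0, 0]]])

```text
time: 15.8
position: [0.6334, -0.1412, 0.0403]
eef_rot: [-0.0, 0.997, 0.075, -0.0]
force: [-1.2, -1.9, 0.2]
gripper_width: 0.0002
grasp_force: 1.0
```

Request:
send_rows(rows=[[[0, -4, 0], [0, 0, 0]], [[0, -4, 0], [0, 0, 0]], [[0, -4, 0], [0, 0, 0]], [[0, -4, 0], [0, 0, 0]], [[0, -4, 0], [0, 0, 0]], [[0, -4, 0], [0, 0, 0]]])

```text
time: 16.55
position: [0.6301, -0.1192, 0.0403]
eef_rot: [0.001, 0.997, 0.075, 0.0]
force: [-0.8, -7.6, -1.8]
gripper_width: -0.0001
grasp_force: 3.3
```

Request:
send_rows(rows=[[[0, -3, 0], [0, 0, 0]], [[0, -3, 0], [0, 0, 0]], [[0, -3, 0], [0, 0, 0]], [[0, -3, 0], [0, 0, 0]]])

```text
time: 17.05
position: [0.6283, -0.1073, 0.0403]
eef_rot: [0.001, 0.997, 0.075, 0.0]
force: [-0.8, -8.1, -1.7]
gripper_width: -0.0002
grasp_force: 3.3
```

Request:
send_rows(rows=[[[0, -3, 0], [0, 0, 0]], [[0, -3, 0], [0, 0, 0]], [[0, -3, 0], [0, 0, 0]], [[0, -3, 0], [0, 0, 0]], [[0, -3, 0], [0, 0, 0]], [[0, -3, 0], [0, 0, 0]], [[0, -3, 0], [0, 0, 0]], [[0, -3, 0], [0, 0, 0]]])

```text
time: 18.05
position: [0.6247, -0.0835, 0.0403]
eef_rot: [0.001, 0.997, 0.075, 0.0]
force: [-0.8, -8.5, -1.1]
gripper_width: 0.0002
grasp_force: 3.3
```

Request:
send_rows(rows=[[[0, -2, 0], [0, 0, 0]], [[0, -2, 0], [0, 0, 0]]])

```text
time: 18.3
position: [0.6241, -0.0795, 0.0403]
eef_rot: [0.001, 0.997, 0.075, 0.0]
force: [-0.8, -7.9, -2.8]
gripper_width: -0.0001
grasp_force: 3.3
```

Request:
send_rows(rows=[[[0, -1, 0], [0, 0, 0]], [[0, 0, 0], [0, 0, 0]]])

```text
time: 18.55
position: [0.624, -0.0784, 0.0403]
eef_rot: [0.001, 0.997, 0.075, 0.0]
force: [-0.5, -7.5, -0.9]
gripper_width: -0.0001
grasp_force: 2.9
```

Request:
send_rows(rows=[[[0, -1, 0], [0, 0, 0]], [[0, 0, 0], [0, 0, 0]]])

```text
time: 18.8
position: [0.6238, -0.0775, 0.0403]
eef_rot: [0.001, 0.997, 0.075, 0.0]
force: [-1.0, -7.0, -0.6]
gripper_width: -0.0007
grasp_force: 3.0
```

Request:
send_rows(rows=[[[0, -1, 0], [0, 0, 0]], [[0, 0, 0], [0, 0, 0]]])

```text
time: 19.05
position: [0.6237, -0.0765, 0.0403]
eef_rot: [0.001, 0.997, 0.075, 0.0]
force: [-0.7, -6.6, -1.7]
gripper_width: -0.0
grasp_force: 3.1
```

Request:
send_rows(rows=[[[0, -1, 0], [0, 0, 0]], [[0, 0, 0], [0, 0, 0]]])

```text
time: 19.3
position: [0.6235, -0.0755, 0.0403]
eef_rot: [0.001, 0.997, 0.075, 0.0]
force: [-1.3, -7.1, -1.9]
gripper_width: 0.0
grasp_force: 3.1
```

Request:
send_rows(rows=[[[0, -1, 0], [0, 0, 0]], [[0, 0, 0], [0, 0, 0]]])

```text
time: 19.55
position: [0.6234, -0.0746, 0.0403]
eef_rot: [0.001, 0.997, 0.075, 0.0]
force: [-0.2, -7.5, -1.8]
gripper_width: 0.0003
grasp_force: 3.1
```

Request:
send_rows(rows=[[[0, -1, 0], [0, 0, 0]], [[0, 0, 0], [0, 0, 0]]])

```text
time: 19.8
position: [0.6232, -0.0736, 0.0403]
eef_rot: [0.001, 0.997, 0.075, 0.0]
force: [-0.4, -7.0, -1.2]
gripper_width: -0.0
grasp_force: 3.1
```

Request:
send_rows(rows=[[[0, -1, 0], [0, 0, 0]], [[0, 0, 0], [0, 0, 0]]])

```text
time: 20.05
position: [0.6231, -0.0725, 0.0403]
eef_rot: [0.001, 0.997, 0.075, 0.0]
force: [-0.6, -7.3, -2.1]
gripper_width: 0.0002
grasp_force: 3.1
```

Request:
send_rows(rows=[[[0, -1, 0], [0, 0, 0]], [[0, 0, 0], [0, 0, 0]]])

```text
time: 20.3
position: [0.6229, -0.0716, 0.0403]
eef_rot: [0.001, 0.997, 0.075, 0.0]
force: [0.7, -7.2, -1.4]
gripper_width: 0.0001
grasp_force: 3.1
```

Request:
send_rows(rows=[[[0, -1, 0], [0, 0, 0]], [[0, 0, 0], [0, 0, 0]]])

```text
time: 20.55
position: [0.6228, -0.0706, 0.0403]
eef_rot: [0.001, 0.997, 0.075, 0.0]
force: [-0.5, -7.2, -2.1]
gripper_width: 0.0001
grasp_force: 3.1
```

Request:
send_rows(rows=[[[0, -1, 0], [0, 0, 0]], [[0, 0, 0], [0, 0, 0]]])

```text
time: 20.8
position: [0.6227, -0.0701, 0.0403]
eef_rot: [0.001, 0.997, 0.075, 0.0]
force: [-1.1, -10.2, -1.7]
gripper_width: -0.0001
grasp_force: 3.9
```

Request:
send_rows(rows=[[[0, -1, 0], [0, 0, 0]], [[0, 0, 0], [0, 0, 0]]])

```text
time: 21.05
position: [0.6227, -0.0699, 0.0403]
eef_rot: [0.002, 0.997, 0.076, 0.0]
force: [-0.6, -11.8, -2.0]
gripper_width: 0.0003
grasp_force: 5.2
```

Request:
send_rows(rows=[[[0, -1, 0], [0, 0, 0]], [[0, 0, 0], [0, 0, 0]]])

```text
time: 21.3
position: [0.6227, -0.0697, 0.0403]
eef_rot: [0.002, 0.997, 0.076, 0.0]
force: [-1.3, -15.2, -3.3]
gripper_width: 0.0003
grasp_force: 6.5
```

Request:
send_rows(rows=[[[0, -1, 0], [0, 0, 0]], [[0, 0, 0], [0, 0, 0]]])

```text
time: 21.55
position: [0.6227, -0.0696, 0.0403]
eef_rot: [0.003, 0.997, 0.076, 0.0]
force: [-1.8, -18.7, -3.1]
gripper_width: -0.0001
grasp_force: 7.9
```

Force rises without motion: jaw, carrier and stop are closed up at about 19 N. Back off, rise and check numerically.

Request:
send_rows(rows=[[[0, 6, 0], [0, 0, 0]], [[0, 8, 0], [0, 0, 0]], [[0, 0, -30], [0, 0, 0]], [[0, 0, -50], [0, 0, 0]], [[0, 0, -50], [0, 0, 0]], [[-20, -25, 0], [0, 0, 0]], [[-20, -25, 0], [0, 0, 0]], [[-20, -25, 0], [0, 0, 0]], [[-20, -25, 0], [0, 0, 0]], [[-10, -20, 0], [0, 0, 0]], [[0, 0, 0], [0, 0, 0]], [[0, 0, 0], [0, 0, 0]]])

```text
time: 23.05
position: [0.5184, 0.0257, 0.1706]
eef_rot: [0.0, 0.997, 0.075, 0.001]
force: [-0.1, 0.3, -0.3]
gripper_width: 0.0
grasp_force: 0.0
```

Request:
send_rows(rows=[[[0, 0, 0], [0, 0, 0]], [[0, 0, 0], [0, 0, 0]], [[0, 0, 0], [0, 0, 0]], [[0, 0, 0], [0, 0, 0]], [[0, 0, 0], [0, 0, 0]], [[0, 0, 0], [0, 0, 0]]], jaw=0)

```text
time: 23.8
position: [0.5172, 0.0259, 0.1703]
eef_rot: [-0.0, 0.997, 0.075, -0.0]
force: [1.0, -0.1, 0.1]
gripper_width: 0.0854
grasp_force: 0.0
```

Run:
```python
from h import *
f=np.array([.596,-.058]);a=.15
R2=np.array([[np.cos(a),np.sin(a)],[-np.sin(a),np.cos(a)]])
q,K,E=cam('wrist'); s=sense(); print(s['time'],R2@(s['position'][:2]-f),s['position'][2],s['gripper_width'])
def inframe(uv,z): return (ray(K,E,uv,z)[:,:2]-f)@R2.T
hsv=cv2.cvtColor(q,cv2.COLOR_RGB2HSV)
def quad(m):
    n,l,st,_=cv2.connectedComponentsWithStats(m.astype(np.uint8)); i=1+np.argmax(st[1:,4])
    c=cv2.findContours((l==i).astype(np.uint8),0,2)[0][0]; return c.reshape(-1,2),st[i]
for n,m,z in(('board',(hsv[:,:,0]>45)&(hsv[:,:,0]<85)&(hsv[:,:,1]>120),.018),('jaw',(hsv[:,:,0]>100)&(hsv[:,:,0]<125)&(hsv[:,:,1]>120),.024),('stop',((hsv[:,:,0]<8)|(hsv[:,:,0]>172))&(hsv[:,:,1]>140),.024)):
    c,st=quad(m); P=inframe(c,z).astype(np.float32); r=cv2.minAreaRect(P*1000); print(n,st.tolist(),[np.round(v,1) for v in r], 'bbox',np.percentile(P,[1,99],axis=0).round(4).tolist())
o=finder.outline_of('wrist','carrier')
if o:
    c,_=quad(o[0]['pixels']); P=inframe(c,.02).astype(np.float32); print(o[0]['score'],cv2.minAreaRect(P*1000))
```

```text
23.85 [-0.06543291  0.09477186] 0.17025749169359722 0.08560893467113569
board [241, 38, 165, 105, 11434] [array([24.2, 92.6]), array([ 82.8, 133.3]), np.float64(0.0)] bbox [[-0.0164, 0.0262], [0.0656, 0.1591]]
jaw [412, 0, 59, 156, 3395] [array([30.9,  3.6]), array([ 43.1, 118.2]), np.float64(87.8)] bbox [[-0.0275, -0.0198], [0.09, 0.0233]]
stop [198, 38, 37, 119, 2696] [array([ 17.8, 181.1]), array([93.2, 20.7]), np.float64(0.1)] bbox [[-0.0288, 0.1708], [0.0644, 0.1914]]
0.74 ((-303.5205383300781, -107.26934051513672), (46.994224548339844, 34.08488464355469), 89.95309448242188)
```

Board reads (24.2, 92.6) mm at 0°, with calibration bias about 1 mm, so the carrier is square and closed up. One gentle confirming push towards the rail follows.

Request:
send_rows(rows=[[[0, 5, 40], [0, 0, 0]], [[0, 0, 40], [0, 0, 0]], [[0, 0, 35], [0, 0, 0]], [[0, 0, 20], [0, 0, 0]], [[0, 0, 12], [0, 0, 0]], [[0, 0, 0], [0, 0, 0]], [[6, 0, 0], [0, 0, 0]], [[6, 0, 0], [0, 0, 0]], [[4, 0, 0], [0, 0, 0]], [[3, 0, 0], [0, 0, 0]], [[1, 0, 0], [0, 0, 0]], [[0, 0, 0], [0, 0, 0]]])

```text
time: 25.4
position: [0.5376, 0.024, 0.0232]
eef_rot: [-0.0, 0.997, 0.075, -0.0]
force: [-1.1, -0.1, -0.3]
gripper_width: 0.0855
grasp_force: 0.0
```

Request:
send_rows(rows=[[[1, 0, 0], [0, 0, 0]], [[1, 0, 0], [0, 0, 0]], [[0, 0, 0], [0, 0, 0]]])

```text
time: 25.78
position: [0.5397, 0.0242, 0.0233]
eef_rot: [-0.0, 0.997, 0.075, -0.0]
force: [0.2, -0.2, 0.2]
gripper_width: 0.0853
grasp_force: 0.0
```

Request:
send_rows(rows=[[[1, 0, 0], [0, 0, 0]], [[1, 0, 0], [0, 0, 0]], [[0, 0, 0], [0, 0, 0]]])

```text
time: 26.15
position: [0.5416, 0.0246, 0.0232]
eef_rot: [-0.0, 0.997, 0.075, -0.0]
force: [-0.1, 0.8, 0.5]
gripper_width: 0.0854
grasp_force: 0.0
```

Request:
send_rows(rows=[[[1, 0, 0], [0, 0, 0]], [[1, 0, 0], [0, 0, 0]], [[0, 0, 0], [0, 0, 0]]])

```text
time: 26.52
position: [0.5418, 0.0247, 0.0231]
eef_rot: [-0.0, 0.997, 0.075, -0.002]
force: [-5.0, -2.9, 3.9]
gripper_width: 0.0855
grasp_force: 2.7
```

Request:
send_rows(rows=[[[1, 0, 0], [0, 0, 0]], [[1, 0, 0], [0, 0, 0]], [[0, 0, 0], [0, 0, 0]]])

```text
time: 26.9
position: [0.5417, 0.0248, 0.0229]
eef_rot: [-0.0, 0.997, 0.075, -0.004]
force: [-8.8, -4.4, 7.0]
gripper_width: 0.0851
grasp_force: 4.7
```

Request:
send_rows(rows=[[[-5, 0, 0], [0, 0, 0]], [[-8, 0, 0], [0, 0, 0]], [[0, 0, -40], [0, 0, 0]], [[0, 0, -50], [0, 0, 0]], [[0, 0, -57], [0, 0, 0]], [[-3, 0, 0], [0, 0, 0]], [[0, 0, 0], [0, 0, 0]], [[0, 0, 0], [0, 0, 0]]])

```text
time: 27.9
position: [0.5286, 0.0229, 0.1688]
eef_rot: [-0.0, 0.997, 0.075, -0.001]
force: [0.1, -0.8, -0.3]
gripper_width: 0.0858
grasp_force: 0.0
```

Run:
```python
from h import *
f=np.array([.596,-.058]);a=.15
R2=np.array([[np.cos(a),np.sin(a)],[-np.sin(a),np.cos(a)]])
q,K,E=cam('wrist'); hsv=cv2.cvtColor(q,cv2.COLOR_RGB2HSV)
for n,m,z in(('board',(hsv[:,:,0]>45)&(hsv[:,:,0]<85)&(hsv[:,:,1]>120),.018),('jaw',(hsv[:,:,0]>100)&(hsv[:,:,0]<125)&(hsv[:,:,1]>120),.024),('stop',((hsv[:,:,0]<8)|(hsv[:,:,0]>172))&(hsv[:,:,1]>140),.024)):
    k,l,st,_=cv2.connectedComponentsWithStats(m.astype(np.uint8)); i=1+np.argmax(st[1:,4])
    v,u=np.nonzero(l==i); P=((ray(K,E,np.c_[u,v],z)[:,:2]-f)@R2.T*1000).astype(np.float32)
    print(n,[np.round(x,1) for x in cv2.minAreaRect(P)])
    if n=='jaw':
        b=P[(P[:,0]>-20)&(P[:,0]<5)]; print('bar y',np.percentile(b[:,1],[2,98]))
```

```text
board [array([24.5, 92.6]), array([ 83.5, 133.2]), np.float64(0.0)]
jaw [array([36.1,  1.9]), array([ 42.7, 128.1]), np.float64(89.8)]
bar y [-1.52973512 13.23326435]
stop [array([ 17.8, 180.8]), array([20.9, 93.4]), np.float64(90.0)]
```

```bash
python3 -c "
from workcell import job_done; print(job_done())"
```

```text
the job is handed in; nothing more can be done
None
```

I handed the job in at about 28 s of the 64 s allowed: the carrier is square against the back rail and the end stop, with the blue jaw closed on its other end. The last measurement put the carrier at about (24.5, 92.6) mm, 0°, to within 1–2 mm. Finger force peaked at about 19 N of the 38 N limit. I never saw `job_done()`'s verdict, because it returned none.

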